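Close the balance's draught shield and tare it

TASK

The empty beaker stands on the balance's pan, ready to be tared. With the fingertips, gently push the three sliding glass doors of the draught shield (left, right and top) fully shut; only when all are shut, press the blue tare key on the front panel all the way down and let it spring back. Do not press the red power key, and leave the beaker and everything else on the bench where it stands: nothing is to be picked up.

Things in the scene. Friction and masses are not known exactly. Their poses are not given: they have to be found in the camera images.
- balance: Cream balance fixed to the bench, 200 wide (y), 345 deep. Origin on the bench, 187 mm behind its front edge; x points from the key panel to the rear, y to the left door, z up. Its glass draught shield spans x -58 to 153, 205 over the side doors, topped at z 266 mm. The key panel slopes from z 74 mm at x -60 to 44 mm at x -185
- left_door (a joint): Side glass at y +98 mm of the balance, sliding along the balance's x. 0 = shut, grows as it slides to the rear (m), stop at 0.115. Rubs with about 1.2 N plus 6 N per m/s, and stays where it is left
- right_door (a joint): The same at y -98 mm
- top_door (a joint): Top glass of the shield, top face at z 266 mm, sliding along the balance's x. 0 = shut, grows as it slides to the rear (m), stop at 0.115. Rubs as the side doors do
- left_handle (a point): Centre of the upper end of the left door's blue upright handle fin, at z 253 mm. The fin is 12 thick (x), stands 25 out from the glass (this point is 12.5 mm from its outer edge) and reaches 66 mm down from this point. Shut, this point is at x -35, y 113 mm of the balance. Axes as the balance's
- right_handle (a point): The same for the right door (y -113 mm when shut, the fin standing out to -y)
- top_handle (a point): Centre of the upper face of the top door's blue handle bar, at z 284 mm, 12 thick (x), 70 wide (y), standing 18 mm above the glass. Shut, this point is at x -35, y 0 of the balance. Axes as the balance's
- tare_key (a joint): Blue oblong key on the right side of the front panel (balance x -146, y -72 mm, its upper face about 61 mm above the bench), 30 x 36 mm, spring-loaded: 0 = up, 0.004 m = fully down; 1.4 N starts it moving and 4.2 N holds it fully down
- tare_top (a point): Centre of the tare key's upper face; z axis normal to the sloping panel (leaning 13 degrees to the front), the key moves down along it
- power_key (a joint): Red round key, 22 mm across, on the left side of the front panel (balance x -146, y +72 mm); 0 = up, 0.004 m = fully down. Not to be pressed
- beaker: Small clear beaker, 52 across and 70 high, standing on the weighing pan inside the shield, its foot 87 mm above the bench. Origin at the centre of its underside
- tub: Clear round plastic tub, 116 across, 55 high, on the bench left of the balance. Origin under its centre
- dish: White square weighing dish, 85 x 85 x 22, on the bench left of the balance. Origin under its centre
- jar: Amber jar with white cap, 68 across, 95 high, on the bench right of the balance. Origin under its centre
- bottle: White bottle with blue cap, 60 across, 120 high, on the bench right of the balance. Origin under its centre
- spatula: Steel spoon-ended spatula, 180 long, lying on the bench to the left front
- mortar: White ceramic mortar, 96 across, 55 high, on the bench to the left. Origin under its centre

How it is judged:
By the outcome, as a careful person would: the job done as asked, in the order asked, and still so for the second after the job is handed in, with the robot touching nothing.
It also fails if it takes over 70 s, if anything falls off the work surface, if the arm or the gripper's body presses on something with over 40 N, if the wrist force passes 120 N, or if a joint passes its speed limit or range.

ROBOT

A 6-joint arm with a two-finger parallel gripper is mounted at the origin on the work surface. World frame = base frame: x ahead of the robot, y to its left, z up, the work surface at z = 0. Lengths are in m, angles in rad, forces in N, time in s.
With the tool pointing down it reaches from about 0.35 to 0.975 m from the base axis. Payload 4.9 kg.
Tool frame: the origin (TCP) lies at the very end of the fingers, on their centre line; the grasp point (between the pads) lies 19 mm behind it; z points along the fingers, x is the direction in which the jaws open and shut, and the axes are right-handed (so a half turn about z gives the same grasp; the last joint's range is limited). The gripper opens to 85 mm and grips with 20 to 120 N. Pads are 22 mm wide; open, the fingers measure 114 mm over their backs; the gripper's body (76 mm by 85 mm) begins 54 mm behind the grasp point. The pads swing forward as they close: fully open they stand 13 mm farther back than shut.
Start: joints at [1.143, 0.053, 1.613, -0, 1.476, -0.119], TCP at [0.19, 0.595, 0.231] pointing down, gripper open.
Joint ranges: [-3.01, 3.01], [-1.01, 2.22], [0.06, 2.58], [-1.02, 4.17], [0.09, 2.62], [-3.14, 3.14]. Speed limits (rad/s): [2.57, 2.57, 3.14, 3.14, 3.14, 3.14].

INTERFACE

Orientations are given as a rotation vector (axis times angle).
In Python, from station import ctrl, get_image, calibration, job gives the robot as it stands.
- The arm moves only by the tool jog_arm, never from a script. Its argument "deltas" is a list of rows, each a list of 3 entries, a list of its own where there are three numbers: the turn, a rotation vector about the tool's x, y, z in degrees, then the shift along the tool's x, y, z in m, then the finger opening in m, from 0 to 0.0854. In form: [[[ax, ay, az], [tx, ty, tz], gripper], ...]. A call has 1 to 12 rows; each row is the pose to reach, as a shift and turn from the pose commanded when the call began, along the tool's axes at that moment; what a row does not reach only later rows make up. A row lasts 1/12 s, in which the tool goes at most 41.7 mm and 7.16 degrees, less where a joint would pass 70% of its speed; a pose out of reach is approached as far as the arm can. A call with a gripper value outside its range is refused whole. The fingers move at their own pace and stop on an object; "squeeze" is the grip in N (left out, the last holds). Time passes only in rows, so rows that repeat a pose let the fingers close. It gives the time, the measured TCP pose, the force and the opening at its end, in the units of the state.
- ctrl.get_obs(): the state, without advancing time (a new reading comes with each control period).
- get_image(name): name is "scene" or "top" or "wrist"; returns the picture (420x560x3 uint8, red, green, blue); there is no depth.
- calibration(name): a dict with "mtx" (3x3 intrinsics, pixels), "origin" and "rotation" of the camera in the world; the wrist camera has in their place "tool_from_camera" (4x4, takes a point from camera to tool coordinates, whose origin is the TCP and whose axes are the tool frame's). Camera axes: x right, y up, looking along -z (the intrinsics and any distortion apply to the point x, -y, -z); pixel columns grow to the right and rows downward; lengths in m; the calibration is good to about 2 mm. The wrist camera is an equidistant fisheye: a pixel r from the principal point sees the ray r / f radians off the axis. A picture is of the moment at which its call begins: read the wrist's pose just before it. calibration takes no time and is no camera call.
- job.finish_job(): hands the job in, once; it reports no verdict.
The state is a dict: "t": time; "q": joint angles; "dq": joint speeds; "effort": joint torques, N m; "tool_pos": TCP position; "tool_rot": TCP orientation; "contact_force": force on the tool from outside, world axes, zero at the start; "wrist_torque": the same for the moment, N m; "opening": finger opening in m.
Only numpy, scipy, OpenCV 4.12 (cv2) and the standard library are available. Lean on these libraries where they do the work, as an engineer would, in place of code of your own. Each camera call takes 0.05 s, during which the arm holds its last target.

## Working session

There is one attempt and no reset: what is moved stays moved. The work goes in short steps, Python scripts to look and compute and a tool call to move; the robot and the scene stay as the last step left them, time stands still between calls to the robot, and variables do not carry over. Pictures are saved under pics/ and viewed, and the job is handed in when it is done.

Besides the shell and the picture viewer there is one more tool, called by a JSON object that holds its "op" and its "data". jog_arm: Moves the arm, as the interface text tells. Its arguments: {"type":"object","properties":{"deltas":{"type":"array","items":{"type":"array"}},"squeeze":{"type":"number"}},"required":["deltas"]}

```bash
ls; mkdir -p pics; python3 - <<'E'
from station import ctrl, get_image, calibration, job
import cv2
print(ctrl.get_obs())
for n in ["scene","top","wrist"]:
    c=calibration(n); print(n,c)
    cv2.imwrite(f"pics/{n}0.png",get_image(n)[:,:,::-1])
E
```

```text
pics
{'t': 0.0, 'q': array([ 1.14301333e+00,  5.33671503e-02,  1.61430283e+00, -1.74259242e-05,
        1.47602805e+00, -1.19016380e-01]), 'dq': array([ 0.00024569,  0.00158608,  0.00039396,  0.00044866, -0.00077158,
       -0.00073685]), 'effort': array([-1.24998160e-04, -3.93719566e+01, -3.70157647e+01,  2.90909611e-05,
        7.52463442e-03, -2.37542645e-05]), 'tool_pos': array([0.18967596, 0.59485656, 0.23005138]), 'tool_rot': array([ 2.53576598,  1.85281199, -0.00286873]), 'contact_force': array([ 0.26886593,  0.96573733, -0.51858695]), 'wrist_torque': array([ 0.00937095, -0.02597939,  0.01348679]), 'opening': 0.08549235738628445}
scene {'mtx': array([[453.09276215,   0.        , 280.47184675],
       [  0.        , 453.09276215, 209.71153319],
       [  0.        ,   0.        ,   1.        ]]), 'origin': array([ 0.70004163, -0.55081198,  1.3536167 ]), 'rotation': array([0.5608849 , 0.07561192, 0.2670709 ])}
top {'mtx': array([[443.29505847,   0.        , 280.68558586],
       [  0.        , 443.29505847, 210.64741054],
       [  0.        ,   0.        ,   1.        ]]), 'origin': array([0.28476684, 0.15452962, 1.36388189]), 'rotation': array([ 0.15497692, -0.13922153, -1.59026204])}
wrist {'mtx': array([[325.1922621 ,   0.        , 280.87258331],
       [  0.        , 325.1922621 , 210.79851461],
       [  0.        ,   0.        ,   1.        ]]), 'tool_from_camera': array([[ 9.99997973e-01, -3.56892755e-04,  1.98179442e-03,
        -3.48150789e-04],
       [ 2.38719063e-04, -9.56217507e-01, -2.92656833e-01,
        -7.36162303e-02],
       [ 1.99947363e-03,  2.92656712e-01, -9.56215483e-01,
        -1.40997205e-01],
       [ 0.00000000e+00,  0.00000000e+00,  0.00000000e+00,
         1.00000000e+00]])}
```

View pics/scene0.png

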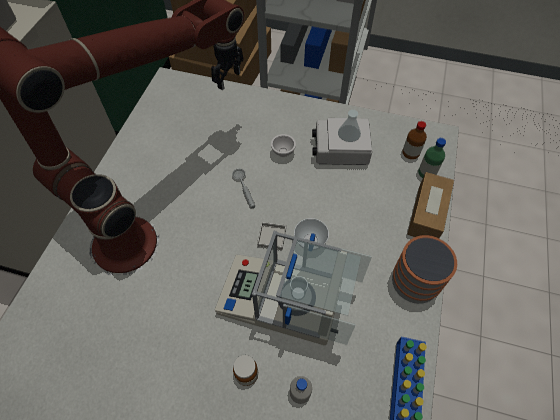

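View pics/top0.png

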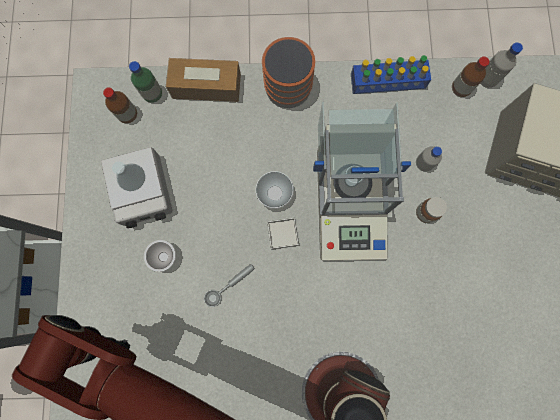

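View pics/wrist0.png

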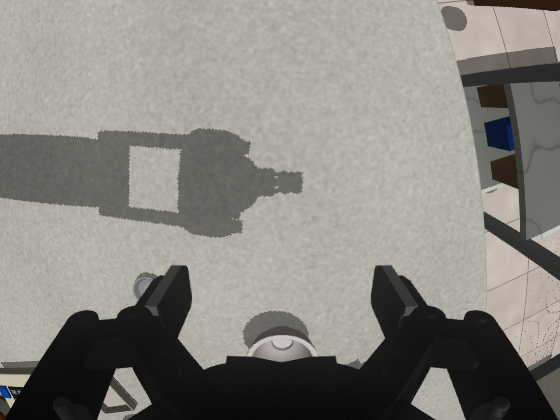

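The scene and top views both show the balance. In the top view the handles are at left (319,166), right (405,165) and top bar (365,171), with the tare key at (379,244) and the power key at (330,245). Next I'll measure these.

```bash
cat > h.py <<'E'
import numpy as np, cv2
from scipy.spatial.transform import Rotation as R
from station import ctrl, get_image, calibration, job
def ray(n,px):
    c=calibration(n); u=np.linalg.inv(c['mtx'])@np.array([px[0],px[1],1.])
    return np.array(c['origin']), R.from_rotvec(c['rotation']).apply([u[0],-u[1],-u[2]])
def onz(n,px,z):
    o,d=ray(n,px); return o+d*(z-o[2])/d[2]
def proj(n,P):
    c=calibration(n); p=R.from_rotvec(c['rotation']).inv().apply(np.atleast_2d(P)-c['origin'])
    u=np.c_[p[:,0],-p[:,1],-p[:,2]]@np.array(c['mtx']).T
    return u[:,:2]/u[:,2:]
def blobs(img,lo,hi,amin=15):
    hsv=cv2.cvtColor(img,cv2.COLOR_RGB2HSV); m=cv2.inRange(hsv,np.array(lo),np.array(hi))
    n,l,s,c=cv2.connectedComponentsWithStats(m)
    return [(s[i],c[i].round(1)) for i in range(1,n) if s[i][4]>=amin]
E
python3 - <<'E'
from h import *
for n in ["scene","top"]:
    im=cv2.imread(f"pics/{n}0.png")[:,:,::-1].copy()
    print(n,"blue")
    for b in blobs(im,(100,140,60),(125,255,255)): print(b)
    print("red")
    for b in blobs(im,(0,180,120),(6,255,255)): print(b)
    x0,y0,w,h=(205,215,170,140) if n=="scene" else (300,90,150,180)
    s=600//h if n=="top" else 4
    s=3 if n=='top' else 4
    cv2.imwrite(f"pics/{n}_c.png",cv2.resize(im[y0:y0+h,x0:x0+w,::-1],None,fx=s,fy=s,interpolation=cv2.INTER_CUBIC))
E
```

```text
scene blue
(array([306,  27,  21,  19, 268], dtype=int32), array([315.7,  36. ]))
(array([305,  94,  13,   4,  23], dtype=int32), array([310.9,  95.7]))
(array([437, 138,   9,   7,  45], dtype=int32), array([441.1, 141.4]))
(array([310, 234,   5,   7,  28], dtype=int32), array([312.1, 236.9]))
(array([286, 254,  11,  24, 106], dtype=int32), array([291.2, 265.4]))
(array([224, 299,  12,  12,  97], dtype=int32), array([229.5, 304.2]))
(array([285, 308,   7,  10,  43], dtype=int32), array([287.9, 312.2]))
(array([ 390,  337,   35,   83, 1361], dtype=int32), array([405.3, 380.1]))
(array([297, 379,  10,  11,  90], dtype=int32), array([301.4, 384. ]))
red
(array([418, 122,   8,   5,  31], dtype=int32), array([421.4, 123.9]))
(array([242, 260,   6,   5,  21], dtype=int32), array([244.8, 261.9]))
top blue
(array([512,  43,  11,   9,  73], dtype=int32), array([516.8,  47. ]))
(array([354,  61,  77,  25, 679], dtype=int32), array([387.5,  74.5]))
(array([423,  60,   6,   7,  22], dtype=int32), array([426.3,  63. ]))
(array([129,  62,  11,   9,  70], dtype=int32), array([134. ,  65.9]))
(array([433, 147,   9,   8,  58], dtype=int32), array([436.9, 150.6]))
(array([315, 161,   9,   4,  35], dtype=int32), array([319.1, 162.5]))
(array([402, 162,   9,   4,  31], dtype=int32), array([405.8, 163.3]))
(array([352, 167,  27,   6, 115], dtype=int32), array([365. , 169.3]))
(array([374, 240,  11,  10, 110], dtype=int32), array([379. , 244.5]))
red
(array([479,  57,  10,   9,  59], dtype=int32), array([483.9,  60.8]))
(array([104,  88,   9,   9,  61], dtype=int32), array([107.9,  92. ]))
(array([328, 243,   6,   6,  24], dtype=int32), array([330.5, 245.5]))
```

View pics/scene_c.png

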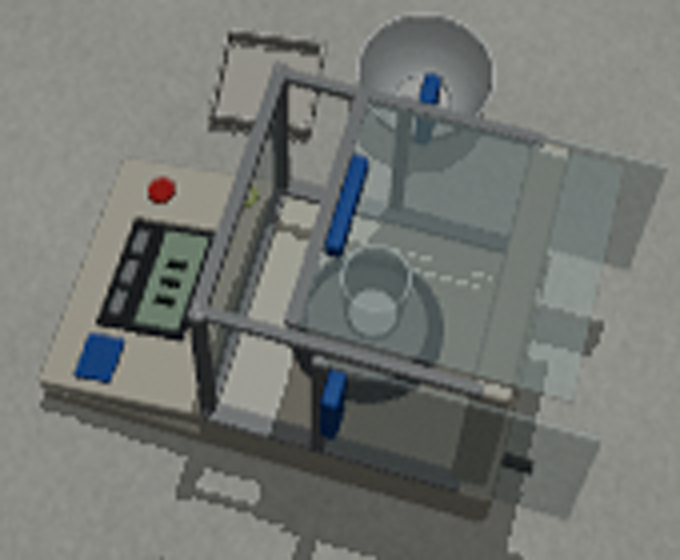

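View pics/top_c.png

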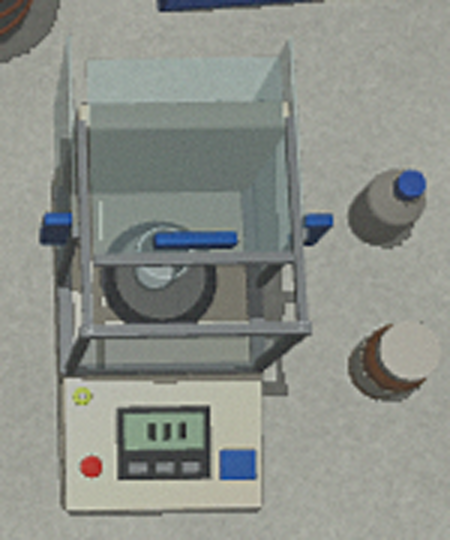

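```bash
python3 - <<'E'
from h import *
t1=onz("top",(379,244.5),.061);t2=onz("scene",(229.5,304.2),.061)
p1=onz("top",(330.5,245.5),.060);p2=onz("scene",(244.8,261.9),.060)
print("tare",t1,t2,"pow",p1,p2)
t=(t1+t2)/2;p=(p1+p2)/2
for T,P in((t1,p1),(t2,p2)):
    d=(P-T)[:2]; print("sep",np.hypot(*d),"yaw",np.degrees(np.arctan2(-d[0],d[1])))
d=(p-t)[:2]; yaw=np.arctan2(-d[0],d[1]); ex=np.array([np.cos(yaw),np.sin(yaw)]);ey=np.array([-ex[1],ex[0]])
O=(t+p)[:2]/2+.146*ex; print("yaw",np.degrees(yaw),"O",O)
def loc(P): q=P[:2]-O; return np.array([q@ex,q@ey]).round(4)
print("top handle",loc(onz("top",(365,169.3),.284)),loc(onz("scene",(291.2,265.4),.280)))
print("L",loc(onz("top",(319.1,162.5),.253)),loc(onz("scene",(313,234.5),.253)))
print("R",loc(onz("top",(405.8,163.3),.253)),loc(onz("scene",(289,309.5),.253)))
# edge checks: frame corners shield front top in top crop
for c in [(80,326),(308,326)]:
    print("frontcorner",loc(onz("top",(300+c[0]/3,90+c[1]/3),.266)))
for c in [(65,508),(260,508)]: print("front bottom",loc(onz("top",(300+c[0]/3,90+c[1]/3),.03)))
for n,px,z in[("bottle",(436.9,150.6),.12),("jar",(433,205),.095),("tub",(275,187),.05),("dish",(284,233),.02)]:
    P=onz("top",px,z); print(n,P,loc(P))
for x,y,z in [(-58,100,266),(-58,-100,266),(-187,100,44),(-187,-100,44),(-35,0,284)]:
    w=np.r_[O+ex*x/1e3+ey*y/1e3,z/1e3]; print((x,y,z),w, proj("top",w),proj("scene",w))
E
```

```text
tare [ 0.42233241 -0.12198156  0.061     ] [ 0.42480905 -0.12496591  0.061     ] pow [0.42301432 0.02044181 0.06      ] [0.42523101 0.02020652 0.06      ]
sep 0.14242500984961368 yaw -0.27432480003272336
sep 0.14517304073317333 yaw -0.1665363698866973
yaw -0.21991561967799697 O [ 0.56984562 -0.05213517]
top handle [0.0195 0.0005] [ 0.0214 -0.0015]
L [0.0493 0.1126] [0.0522 0.1187]
R [ 0.0419 -0.1119] [ 0.0453 -0.1084]
frontcorner [-0.0501  0.098 ]
frontcorner [-0.0543 -0.0936]
front bottom [-0.1849  0.0971]
front bottom [-0.1889 -0.0972]
bottle [ 0.68641548 -0.2955974   0.12      ] [ 0.1175 -0.243 ]
jar [ 0.52993979 -0.27874438  0.095     ] [-0.039  -0.2268]
tub [0.60689419 0.18038165 0.05      ] [0.0362 0.2327]
dish [0.46904065 0.15650944 0.02      ] [-0.1016  0.2083]
(-58, 100, 266) [0.51222987 0.04808671 0.266     ] [[325.99629799 201.74885398]] [[273.0057252  228.29647882]]
(-58, -100, 266) [ 0.51146222 -0.15191181  0.266     ] [[405.30882662 200.03189146]] [[250.76198044 293.88382674]]
(-187, 100, 44) [0.38323082 0.04858185 0.044     ] [[321.06843122 259.69474758]] [[235.46504066 253.18707046]]
(-187, -100, 44) [ 0.38246317 -0.15141668  0.044     ] [[388.64253968 258.30569918]] [[213.75545399 310.69551523]]
(-35, 0, 284) [ 0.53484588 -0.05200083  0.284     ] [[366.38467175 190.37727589]] [[270.54857464 258.83410814]]
```

The yaw is about -0.5°, and all three doors are open by 55–85 mm. I'll close the fingers, turn square to the balance and go above the space behind the left fin.

{"op": "jog_arm", "data": {"deltas": [[[0,0,0],[0,0,-0.04],0],[[0,0,-6],[0,0,-0.08],0],[[0,0,-12],[-0.02,0.03,-0.12],0],[[0,0,-17],[-0.04,0.065,-0.12],0],[[0,0,-17],[-0.361,0.601,-0.12],0],[[0,0,-17],[-0.361,0.601,-0.12],0],[[0,0,-17],[-0.361,0.601,-0.12],0],[[0,0,-17],[-0.361,0.601,-0.12],0],[[0,0,-17],[-0.361,0.601,-0.12],0],[[0,0,-17],[-0.361,0.601,-0.12],0],[[0,0,-17],[-0.361,0.601,-0.12],0],[[0,0,-17],[-0.361,0.601,-0.12],0]]}}

```text
t: 1.15
tool_pos: [0.4559, 0.2913, 0.3504]
tool_rot: [-2.235, -2.208, 0.0]
contact_force: [0.8, -0.4, 0.1]
opening: -0.0
```

{"op": "jog_arm", "data": {"deltas": [[[0,0,0],[-0.221,0.18,0],0],[[0,0,0],[-0.221,0.18,0],0],[[0,0,0],[-0.221,0.18,0],0],[[0,0,0],[-0.221,0.18,0],0],[[0,0,0],[-0.221,0.18,0],0],[[0,0,0],[-0.221,0.18,0],0],[[0,0,0],[-0.221,0.18,0],0],[[0,0,0],[-0.221,0.18,0],0],[[0,0,0],[-0.221,0.18,0],0],[[0,0,0],[-0.221,0.18,0],0]]}}

```text
t: 1.98
tool_pos: [0.6322, 0.07, 0.3501]
tool_rot: [-2.234, -2.207, 0.001]
contact_force: [0.0, 0.0, 0.4]
opening: -0.0001
```

```bash
python3 - <<'E'
from h import *
print(ctrl.get_obs()['tool_pos'],ctrl.get_obs()['tool_rot'])
cv2.imwrite("pics/w1.png",get_image("wrist")[:,:,::-1])
E
```

```text
[0.63221145 0.07000917 0.35005925] [-2.23431734e+00 -2.20682915e+00  8.84342666e-04]
```

View pics/w1.png

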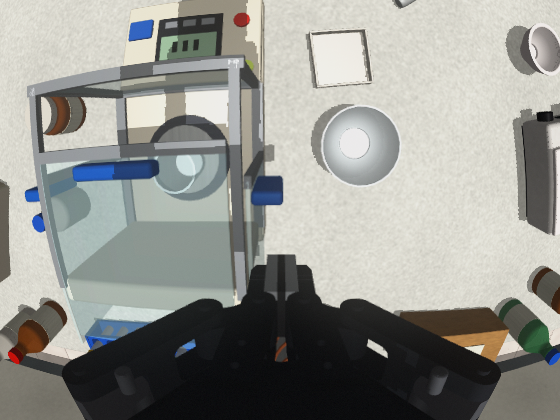

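The wrist view shows the left fin at about (267,190), just ahead of the closed fingers at (281,262). The top bar is at (115,170), and the right fin at (33,195) is partly out at the edge. I'll measure these from here.

```bash
cat >> h.py <<'E'
def wray(px,pos,rot):
    c=calibration("wrist");K=c['mtx'];T=np.array(c['tool_from_camera'])
    dx=px[0]-K[0,2];dy=px[1]-K[1,2];r=np.hypot(dx,dy);a=r/K[0,0]
    d=np.array([np.sin(a)*dx/r,-np.sin(a)*dy/r,-np.cos(a)])
    Rt=R.from_rotvec(rot); return pos+Rt.apply(T[:3,3]), Rt.apply(T[:3,:3]@d)
def wonz(px,z,pos,rot):
    o,d=wray(px,pos,rot); return o+d*(z-o[2])/d[2]
E
python3 - <<'E'
from h import *
s=ctrl.get_obs();pos,rot=s['tool_pos'],s['tool_rot']
im=cv2.imread("pics/w1.png")[:,:,::-1].copy()
for b in blobs(im,(100,140,60),(125,255,255)): print(b, wonz(b[1],.253,pos,rot).round(4),wonz(b[1],.284,pos,rot).round(4),wonz(b[1],.061,pos,rot).round(4))
for n,px,z in [("finTL",(253,178),.253),("finTR",(283,178),.253),("finBL",(252,204),.253),("finBR",(283,204),.253),("front base L",(264,0),.04),("shield FL",(243,58),.266),("shield FR",(28,90),.266),("power",(242,19),.06),("tare",(141,30),.061)]:
    print(n,wonz(px,z,pos,rot).round(4))
cv2.imwrite("pics/w1c.png",cv2.resize(im[140:230,10:300,::-1],None,fx=2.7,fy=2.7,interpolation=cv2.INTER_CUBIC))
E
```

```text
(array([129,  20,  24,  21, 398], dtype=int32), array([140.5,  30.1])) [ 0.4847 -0.0367  0.253 ] [ 0.4943 -0.0227  0.284 ] [ 0.4254 -0.1231  0.061 ]
(array([  72,  161,   82,   21, 1304], dtype=int32), array([112.9, 170.8])) [ 0.5954 -0.067   0.253 ] [ 0.5906 -0.0491  0.284 ] [ 0.6253 -0.1778  0.061 ]
(array([ 25, 187,  15,  15, 161], dtype=int32), array([ 31.9, 194.8])) [ 0.6126 -0.1662  0.253 ] [ 0.6055 -0.1354  0.284 ] [ 0.6562 -0.3569  0.061 ]
(array([252, 190,  30,  15, 413], dtype=int32), array([266.4, 197.5])) [0.6204 0.0587 0.253 ] [0.6123 0.0602 0.284 ] [0.6703 0.0489 0.061 ]
(array([ 32, 213,  13,  19, 165], dtype=int32), array([ 38.3, 222.8])) [ 0.6405 -0.1648  0.253 ] [ 0.6299 -0.1342  0.284 ] [ 0.7067 -0.3544  0.061 ]
(array([ 85, 336,  31,  13, 178], dtype=int32), array([ 97.6, 340.2])) [ 0.7742 -0.129   0.253 ] [ 0.7461 -0.1031  0.284 ] [ 0.9479 -0.2898  0.061 ]
(array([183, 343,  13,   9,  69], dtype=int32), array([189. , 345.9])) [ 0.7676 -0.0216  0.253 ] [ 0.7404 -0.0096  0.284 ] [ 0.9361 -0.0959  0.061 ]
(array([545, 348,  15,  17, 167], dtype=int32), array([552.4, 356.2])) [0.8486 0.4481 0.253 ] [0.8108 0.399  0.284 ] [1.0822 0.7518 0.061 ]
finTL [0.6051 0.049  0.253 ]
finTR [0.6055 0.0714 0.253 ]
finBL [0.6254 0.0475 0.253 ]
finBR [0.6256 0.0712 0.253 ]
front base L [0.3918 0.0487 0.04  ]
shield FL [0.5179 0.045  0.266 ]
shield FR [ 0.5171 -0.1445  0.266 ]
power [0.4259 0.0205 0.06  ]
tare [ 0.4254 -0.1223  0.061 ]
```

View pics/w1c.png

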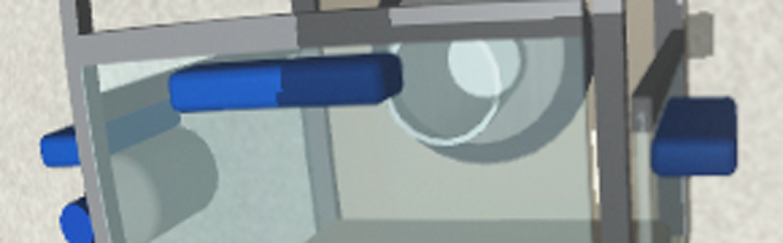

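{"op": "jog_arm", "data": {"deltas": [[[0,0,0],[-0.002,0.02,0],0],[[0,0,0],[-0.002,0.02,0.03],0],[[0,0,0],[-0.002,0.02,0.06],0],[[0,0,0],[-0.002,0.02,0.09],0],[[0,0,0],[-0.002,0.02,0.11],0],[[0,0,0],[-0.002,0.02,0.128],0],[[0,0,0],[-0.002,0.02,0.128],0],[[0,0,0],[-0.002,0.02,0.128],0]]}}

```text
t: 2.7
tool_pos: [0.6515, 0.069, 0.2224]
tool_rot: [-2.232, -2.209, 0.001]
contact_force: [0.5, -0.0, 1.7]
opening: 0.0001
```

```bash
python3 - <<'E'
from h import *
print(ctrl.get_obs()['tool_pos'])
cv2.imwrite("pics/w2.png",get_image("wrist")[:,:,::-1])
E
```

```text
[0.65151091 0.06895514 0.22242005]
```

View pics/w2.png

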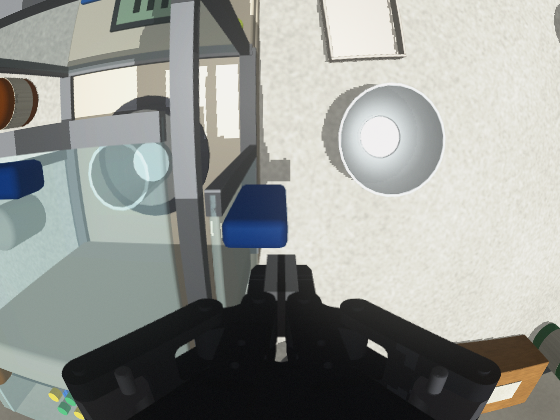

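Fingers hang just behind the fin. Pushing gently.

{"op": "jog_arm", "data": {"deltas": [[[0,0,0],[0,-0.004,0],0],[[0,0,0],[0,-0.01,0],0],[[0,0,0],[0,-0.016,0],0],[[0,0,0],[0,-0.023,0],0],[[0,0,0],[0,-0.03,0],0],[[0,0,0],[0,-0.038,0],0],[[0,0,0],[0,-0.046,0],0],[[0,0,0],[0,-0.054,0],0],[[0,0,0],[0,-0.062,0],0],[[0,0,0],[0,-0.07,0],0],[[0,0,0],[0,-0.077,0],0],[[0,0,0],[0,-0.083,0],0]]}}

```text
t: 3.75
tool_pos: [0.5685, 0.0686, 0.2226]
tool_rot: [2.235, 2.208, -0.0]
contact_force: [1.3, 0.2, 2.0]
opening: -0.0003
```

{"op": "jog_arm", "data": {"deltas": [[[0,0,0],[0,-0.003,0],0],[[0,0,0],[0,-0.006,0],0],[[0,0,0],[0,-0.009,0],0],[[0,0,0],[0,-0.011,0],0],[[0,0,0],[0,-0.011,0],0]]}}

```text
t: 4.17
tool_pos: [0.5579, 0.0689, 0.2224]
tool_rot: [-2.234, -2.207, 0.001]
contact_force: [-0.4, 0.3, 0.4]
opening: -0.0001
```

{"op": "jog_arm", "data": {"deltas": [[[0,0,0],[0,-0.001,0],0],[[0,0,0],[0,-0.002,0],0],[[0,0,0],[0,-0.003,0],0],[[0,0,0],[0,-0.004,0],0],[[0,0,0],[0,-0.004,0],0]]}}

```text
t: 4.58
tool_pos: [0.5541, 0.0689, 0.2224]
tool_rot: [-2.234, -2.208, 0.001]
contact_force: [0.5, -0.2, -0.8]
opening: 0.0001
```

```bash
python3 - <<'E'
from h import *
print(ctrl.get_obs()['tool_pos'],ctrl.get_obs()['contact_force'])
cv2.imwrite("pics/w3.png",get_image("wrist")[:,:,::-1])
E
```

```text
[0.55412575 0.06892578 0.22241815] [ 0.54999249 -0.17216389 -0.82239021]
```

View pics/w3.png

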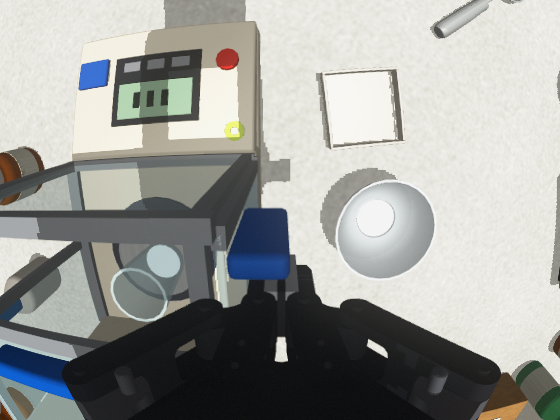

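The fin has moved with the fingers and the door is nearly shut, but I feel no stop yet. Continuing in 1 mm steps.

{"op": "jog_arm", "data": {"deltas": [[[0,0,0],[0,-0.001,0],0],[[0,0,0],[0,-0.002,0],0],[[0,0,0],[0,-0.003,0],0],[[0,0,0],[0,-0.003,0],0]]}}

```text
t: 4.97
tool_pos: [0.5536, 0.0689, 0.2226]
tool_rot: [2.232, 2.205, 0.008]
contact_force: [10.6, 0.3, -5.8]
opening: -0.0
```

{"op": "jog_arm", "data": {"deltas": [[[0,0,0],[0,-0.001,0],0],[[0,0,0],[0,-0.002,0],0],[[0,0,0],[0,-0.002,0],0]]}}

```text
t: 5.22
tool_pos: [0.5536, 0.0689, 0.2227]
tool_rot: [2.229, 2.202, 0.015]
contact_force: [18.7, 1.2, -9.5]
opening: 0.0001
```

The left door is against its stop: TCP x holds at 0.5536 while the force rises to 19 N. Backing off, lifting, and going over behind the top bar.

{"op": "jog_arm", "data": {"deltas": [[[0,0,0],[0,0.006,0],0],[[0,0,0],[0,0.018,0],0],[[0,0,0],[0,0.022,0],0],[[0,0,0],[0,0.022,-0.04],0],[[0,0,0],[0,0.022,-0.08],0],[[0,0,0],[-0.02,0.03,-0.115],0],[[0,0,0],[-0.05,0.05,-0.128],0],[[0,0,0],[-0.08,0.065,-0.128],0],[[0,0,0],[-0.119,0.073,-0.118],0],[[0,0,0],[-0.119,0.073,-0.1],0],[[0,0,0],[-0.119,0.073,-0.1],0],[[0,0,0],[-0.119,0.073,-0.1],0]]}}

```text
t: 6.22
tool_pos: [0.6201, -0.0509, 0.3211]
tool_rot: [-2.233, -2.205, 0.003]
contact_force: [1.1, 0.6, -0.4]
opening: -0.0
```

```bash
python3 - <<'E'
from h import *
s=ctrl.get_obs();pos,rot=s['tool_pos'],s['tool_rot']
print(pos,s['contact_force'])
im=get_image("wrist")
cv2.imwrite("pics/w4.png",im[:,:,::-1])
for b in blobs(im,(100,140,40),(125,255,255),60): print(b, wonz(b[1],.253,pos,rot).round(4),wonz(b[1],.284,pos,rot).round(4),wonz(b[1],.061,pos,rot).round(4))
E
```

```text
[ 0.62006038 -0.050868    0.32107372] [ 1.09147102  0.63158047 -0.37368995]
(array([206,  13,  29,  21, 527], dtype=int32), array([220.2,  22.7])) [ 0.4833 -0.089   0.253 ] [ 0.4927 -0.0834  0.284 ] [ 0.4251 -0.1241  0.061 ]
(array([424,  99,  29,  18, 467], dtype=int32), array([437.7, 107.7])) [0.5375 0.0566 0.253 ] [0.5389 0.0407 0.284 ] [0.529 0.155 0.061]
(array([ 217,  181,  119,   23, 2648], dtype=int32), array([275.9, 192.1])) [ 0.5969 -0.0548  0.253 ] [ 0.5895 -0.0542  0.284 ] [ 0.6429 -0.0586  0.061 ]
(array([112, 210,  28,  14, 367], dtype=int32), array([125.3, 216.5])) [ 0.6128 -0.1659  0.253 ] [ 0.603  -0.1488  0.284 ] [ 0.6733 -0.2714  0.061 ]
(array([ 83, 231,  18,  20, 247], dtype=int32), array([ 91.4, 240.3])) [ 0.6323 -0.2013  0.253 ] [ 0.6196 -0.179   0.284 ] [ 0.7106 -0.3393  0.061 ]
(array([ 13, 384,  17,  16, 169], dtype=int32), array([ 21. , 391.5])) [ 0.8621 -0.4085  0.253 ] [ 0.8154 -0.3555  0.284 ] [ 1.1513 -0.7366  0.061 ]
```

View pics/w4.png

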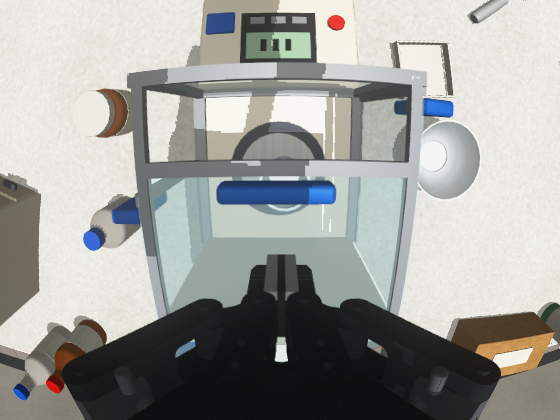

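The left fin is now at x 0.5375, so that door is shut. The top bar is at x 0.5895, ahead of the fingers. Lowering behind it.

{"op": "jog_arm", "data": {"deltas": [[[0,0,0],[0,0,0.015],0],[[0,0,0],[0,0,0.03],0],[[0,0,0],[0,0,0.038],0],[[0,0,0],[0,0,0.043],0],[[0,0,0],[0,0,0.047],0],[[0,0,0],[0,0,0.047],0]]}}

```text
t: 6.77
tool_pos: [0.6205, -0.0506, 0.2742]
tool_rot: [-2.233, -2.207, 0.002]
contact_force: [0.4, 0.2, -0.7]
opening: 0.0002
```

{"op": "jog_arm", "data": {"deltas": [[[0,0,0],[0,-0.004,0],0],[[0,0,0],[0,-0.009,0],0],[[0,0,0],[0,-0.014,0],0],[[0,0,0],[0,-0.02,0],0],[[0,0,0],[0,-0.026,0],0],[[0,0,0],[0,-0.032,0],0],[[0,0,0],[0,-0.038,0],0],[[0,0,0],[0,-0.044,0],0],[[0,0,0],[0,-0.05,0],0],[[0,0,0],[0,-0.055,0],0],[[0,0,0],[0,-0.059,0],0],[[0,0,0],[0,-0.061,0],0]]}}

```text
t: 7.77
tool_pos: [0.5594, -0.0502, 0.2756]
tool_rot: [-2.235, -2.208, 0.0]
contact_force: [1.2, 0.0, 1.2]
opening: 0.0
```

{"op": "jog_arm", "data": {"deltas": [[[0,0,0],[0,-0.001,0],0],[[0,0,0],[0,-0.003,0],0],[[0,0,0],[0,-0.005,0],0],[[0,0,0],[0,-0.007,0],0],[[0,0,0],[0,-0.008,0],0],[[0,0,0],[0,-0.009,0],0],[[0,0,0],[0,-0.009,0],0]]}}

```text
t: 8.35
tool_pos: [0.5522, -0.0501, 0.2757]
tool_rot: [2.233, 2.206, 0.004]
contact_force: [6.5, -0.1, -1.7]
opening: 0.0002
```

{"op": "jog_arm", "data": {"deltas": [[[0,0,0],[0,-0.001,0],0],[[0,0,0],[0,-0.002,0],0],[[0,0,0],[0,-0.002,0],0]]}}

```text
t: 8.6
tool_pos: [0.5521, -0.0501, 0.2758]
tool_rot: [2.23, 2.203, 0.011]
contact_force: [14.6, -1.0, -5.3]
opening: -0.0003
```

The top door is at its stop: 14.6 N with no further movement. Moving on to the right fin.

{"op": "jog_arm", "data": {"deltas": [[[0,0,0],[0,0.005,0],0],[[0,0,0],[0,0.014,0],0],[[0,0,0],[0,0.018,-0.03],0],[[0,0,0],[0,0.02,-0.06],0],[[0,0,0],[-0.03,0.04,-0.076],0],[[0,0,0],[-0.06,0.06,-0.076],0],[[0,0,0],[-0.09,0.08,-0.076],0],[[0,0,0],[-0.121,0.095,-0.076],0],[[0,0,0],[-0.121,0.095,-0.076],0],[[0,0,0],[-0.121,0.095,-0.076],0]]}}

```text
t: 9.43
tool_pos: [0.6426, -0.1737, 0.3498]
tool_rot: [-2.235, -2.203, 0.002]
contact_force: [0.7, 0.6, 0.0]
opening: -0.0003
```

```bash
python3 - <<'E'
from h import *
s=ctrl.get_obs();pos,rot=s['tool_pos'],s['tool_rot']
print(pos,s['contact_force'])
im=get_image("wrist")
cv2.imwrite("pics/w5.png",im[:,:,::-1])
for b in blobs(im,(100,140,40),(125,255,255),60): print(b, wonz(b[1],.253,pos,rot).round(4),wonz(b[1],.284,pos,rot).round(4),wonz(b[1],.061,pos,rot).round(4))
E
```

```text
[ 0.64264315 -0.17365904  0.34976917] [0.71948775 0.63386813 0.00471698]
(array([303,   2,  27,  19, 472], dtype=int32), array([315.8,  10.8])) [ 0.4897 -0.147   0.253 ] [ 0.5001 -0.1505  0.284 ] [ 0.4255 -0.1257  0.061 ]
(array([ 401,   62,   90,   28, 1552], dtype=int32), array([445.3,  76. ])) [ 0.533  -0.0446  0.253 ] [ 0.5378 -0.0613  0.284 ] [0.5037 0.0594 0.061 ]
(array([529,  91,  15,  14, 179], dtype=int32), array([535.6,  98.1])) [0.5383 0.0567 0.253 ] [0.5423 0.0267 0.284 ] [0.5132 0.2424 0.061 ]
(array([274, 158,  32,  25, 545], dtype=int32), array([290.3, 172.4])) [ 0.6115 -0.1672  0.253 ] [ 0.606 -0.168  0.284] [ 0.6455 -0.1621  0.061 ]
(array([172, 206,  21,  21, 324], dtype=int32), array([181.8, 216.4])) [ 0.6446 -0.2533  0.253 ] [ 0.6348 -0.2429  0.284 ] [ 0.7054 -0.3177  0.061 ]
(array([275, 337,  13,  25, 154], dtype=int32), array([282.7, 348.2])) [ 0.7762 -0.1749  0.253 ] [ 0.7493 -0.1747  0.284 ] [ 0.9431 -0.176   0.061 ]
```

View pics/w5.png

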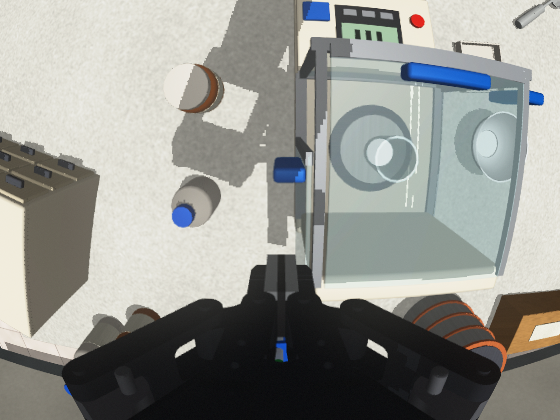

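The left and top doors look shut: bar at x 0.538, left fin at 0.538. The right fin is at x 0.6115, just ahead of the fingers. Lowering and pushing it.

{"op": "jog_arm", "data": {"deltas": [[[0,0,0],[0,0.001,0.03],0],[[0,0,0],[0,0.001,0.06],0],[[0,0,0],[0,0.001,0.09],0],[[0,0,0],[0,0.001,0.11],0],[[0,0,0],[0,0.001,0.122],0],[[0,0,0],[0,0.001,0.128],0],[[0,0,0],[0,0.001,0.128],0],[[0,0,0],[0,0.001,0.128],0]]}}

```text
t: 10.15
tool_pos: [0.6441, -0.172, 0.2253]
tool_rot: [2.233, 2.207, 0.001]
contact_force: [-0.6, 0.0, 0.1]
opening: 0.0001
```

{"op": "jog_arm", "data": {"deltas": [[[0,0,0],[0,-0.004,0],0],[[0,0,0],[0,-0.01,0],0],[[0,0,0],[0,-0.016,0],0],[[0,0,0],[0,-0.023,0],0],[[0,0,0],[0,-0.03,0],0],[[0,0,0],[0,-0.038,0],0],[[0,0,0],[0,-0.046,0],0],[[0,0,0],[0,-0.054,0],0],[[0,0,0],[0,-0.062,0],0],[[0,0,0],[0,-0.07,0],0],[[0,0,0],[0,-0.077,0],0],[[0,0,0],[0,-0.082,0],0]]}}

```text
t: 11.15
tool_pos: [0.5606, -0.1712, 0.2236]
tool_rot: [-2.235, -2.208, 0.0]
contact_force: [1.9, -1.2, 0.7]
opening: 0.0001
```

{"op": "jog_arm", "data": {"deltas": [[[0,0,0],[0,-0.002,0],0],[[0,0,0],[0,-0.004,0],0],[[0,0,0],[0,-0.006,0],0],[[0,0,0],[0,-0.008,0],0],[[0,0,0],[0,-0.009,0],0],[[0,0,0],[0,-0.01,0],0],[[0,0,0],[0,-0.01,0],0]]}}

```text
t: 11.73
tool_pos: [0.5513, -0.171, 0.2235]
tool_rot: [-2.234, -2.208, 0.0]
contact_force: [-1.2, -0.4, 1.0]
opening: -0.0001
```

{"op": "jog_arm", "data": {"deltas": [[[0,0,0],[0,-0.001,0],0],[[0,0,0],[0,-0.002,0],0],[[0,0,0],[0,-0.003,0],0],[[0,0,0],[0,-0.003,0],0]]}}

```text
t: 12.07
tool_pos: [0.5511, -0.1711, 0.2236]
tool_rot: [2.23, 2.204, 0.008]
contact_force: [11.1, -1.1, -4.7]
opening: 0.0001
```

{"op": "jog_arm", "data": {"deltas": [[[0,0,0],[0,-0.001,0],0],[[0,0,0],[0,-0.002,0],0],[[0,0,0],[0,-0.002,0],0]]}}

```text
t: 12.32
tool_pos: [0.5511, -0.171, 0.2237]
tool_rot: [2.227, 2.202, 0.014]
contact_force: [19.8, -1.6, -8.7]
opening: -0.0003
```

The right door is at its stop too: 19.8 N with no movement. I'll back off, lift clear, move above the tare key and check all three doors.

{"op": "jog_arm", "data": {"deltas": [[[0,0,0],[0,0.006,0],0],[[0,0,0],[0,0.018,0],0],[[0,0,0],[0,0.022,-0.01],0],[[0,0,0],[0,0.022,-0.05],0],[[0,0,0],[0,0.022,-0.09],0],[[0,0,0],[0,0.01,-0.127],0],[[0,0,0],[0.01,-0.02,-0.127],0],[[0,0,0],[0.02,-0.055,-0.127],0],[[0,0,0],[0.03,-0.09,-0.127],0],[[-6,0,0],[0.047,-0.1215,-0.12],0],[[-13,0,0],[0.047,-0.1215,-0.1],0],[[-13,0,0],[0.047,-0.1215,-0.08],0]]}}

```text
t: 13.32
tool_pos: [0.423, -0.1216, 0.3046]
tool_rot: [2.108, 2.082, 0.242]
contact_force: [0.0, -0.1, -1.1]
opening: 0.0
```

```bash
python3 - <<'E'
from h import *
s=ctrl.get_obs();pos,rot=s['tool_pos'],s['tool_rot']
print(pos,rot,s['contact_force'])
for n in ("wrist","scene","top"):
    im=get_image(n)
    cv2.imwrite(f"pics/{n}6.png",im[:,:,::-1])
    for b in blobs(im,(100,140,40),(125,255,255),15):
        f=(lambda z:wonz(b[1],z,pos,rot)) if n=="wrist" else (lambda z:onz(n,b[1],z))
        print(n,b, f(.253).round(4),f(.284).round(4),f(.061).round(4))
im=cv2.imread("pics/scene6.png")
cv2.imwrite("pics/scene6c.png",cv2.resize(im[215:355,205:375],None,fx=4,fy=4,interpolation=cv2.INTER_CUBIC))
E
```

```text
[ 0.42297419 -0.12163661  0.30458038] [2.10834356 2.08238914 0.24211394] [ 0.01340404 -0.11234962 -1.06419981]
wrist (array([265, 117,  30,  25, 737], dtype=int32), array([279.6, 129.1])) [ 0.3673 -0.1227  0.253 ] [ 0.3584 -0.1224  0.284 ] [ 0.4224 -0.1251  0.061 ]
wrist (array([453, 269,  33,  51, 457], dtype=int32), array([470.5, 295.6])) [0.505  0.0393 0.253 ] [0.4712 0.0104 0.284 ] [0.7143 0.2185 0.061 ]
wrist (array([221, 276,  26,  31, 556], dtype=int32), array([233.7, 291.5])) [ 0.4876 -0.1585  0.253 ] [ 0.4569 -0.1517  0.284 ] [ 0.6774 -0.201   0.061 ]
wrist (array([160, 314,   7,   5,  20], dtype=int32), array([162.4, 315.4])) [ 0.5193 -0.2233  0.253 ] [ 0.4829 -0.2047  0.284 ] [ 0.7446 -0.3383  0.061 ]
wrist (array([367, 339,  21,  20, 178], dtype=int32), array([377.1, 348.2])) [ 0.5664 -0.036   0.253 ] [ 0.5215 -0.0513  0.284 ] [0.8444 0.0589 0.061 ]
wrist (array([555, 370,   5,   9,  30], dtype=int32), array([557.6, 373.8])) [0.7425 0.3403 0.253 ] [0.6658 0.2569 0.284 ] [1.218  0.8567 0.061 ]
scene (array([304,  27,  27,  42, 754], dtype=int32), array([315.5,  46.4])) [0.
[... 2236 characters left out ...]
t32), array([366.1, 190.6])) [ 0.5415 -0.0572  0.253 ] [ 0.5343 -0.0513  0.284 ] [ 0.5858 -0.0938  0.061 ]
top (array([404, 191,   9,   5,  36], dtype=int32), array([408.2, 192.6])) [ 0.5334 -0.1644  0.253 ] [ 0.5264 -0.1555  0.284 ] [ 0.5763 -0.2195  0.061 ]
top (array([316, 192,   9,   5,  31], dtype=int32), array([320.1, 194.1])) [0.5353 0.0611 0.253 ] [0.5284 0.0637 0.284 ] [0.5787 0.0449 0.061 ]
top (array([374, 240,  11,  10,  97], dtype=int32), array([378.5, 244.8])) [ 0.4013 -0.0799  0.253 ] [ 0.3981 -0.0734  0.284 ] [ 0.4215 -0.1205  0.061 ]
top (array([ 21, 276,  11,  19, 179], dtype=int32), array([ 26. , 285.4])) [0.3218 0.8014 0.253 ] [0.3207 0.7833 0.284 ] [0.3282 0.9132 0.061 ]
```

View pics/wrist6.png

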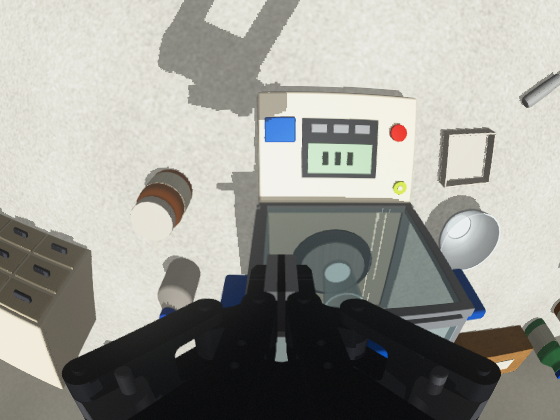

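View pics/scene6c.png

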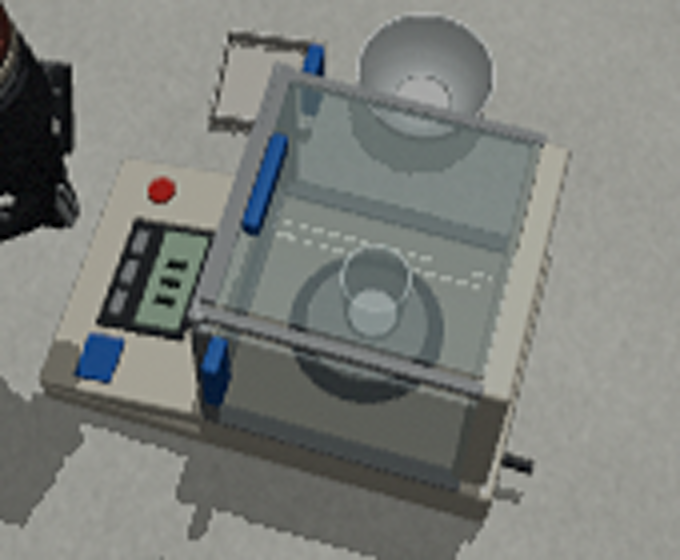

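View pics/top6.png

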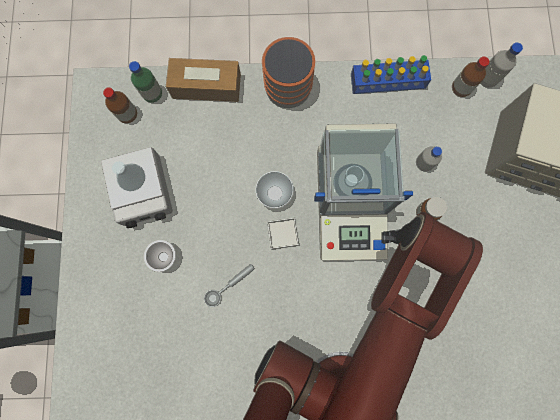

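All three views show the doors shut, with the fins and bar at x ≈ 0.534–0.539 and the beaker in place. The blue tare key is at about (0.424, -0.124). Moving to 20 mm off its face, tilted 13°.

{"op": "jog_arm", "data": {"deltas": [[[-13,0,0],[-0.002,-0.01,0.03],0],[[-13,0,0],[-0.002,-0.02,0.065],0],[[-13,0,0],[-0.002,-0.03,0.1],0],[[-13,0,0],[-0.002,-0.04,0.135],0],[[-13,0,0],[-0.002,-0.05,0.165],0],[[-13,0,0],[-0.002,-0.054,0.19],0]]}}

```text
t: 13.97
tool_pos: [0.4156, -0.1246, 0.1057]
tool_rot: [1.981, 1.958, 0.451]
contact_force: [-0.4, 0.3, 0.2]
opening: 0.0001
```

I repeated the turn by mistake: it counts from the start of each call, so the tilt is now about 26°. Turning back 13° while lowering.

{"op": "jog_arm", "data": {"deltas": [[[6.5,0,0],[0.001,0,0],0],[[13,0,0],[0.001,0,0],0],[[13,0,0],[0.001,-0.004,0.012],0],[[13,0,0],[0.001,-0.008,0.024],0],[[13,0,0],[0.001,-0.008,0.024],0]]}}

```text
t: 14.38
tool_pos: [0.4197, -0.1233, 0.0806]
tool_rot: [2.115, 2.092, 0.236]
contact_force: [-0.6, 1.1, -1.5]
opening: -0.0004
```

```bash
python3 - <<'E'
from h import *
s=ctrl.get_obs();pos,rot=s['tool_pos'],s['tool_rot']
print(pos,R.from_rotvec(rot).as_matrix().round(3))
im=get_image("wrist"); cv2.imwrite("pics/w7.png",im[:,:,::-1])
z=R.from_rotvec(rot).as_matrix()[:,2]; print("axis hits key plane z.061 at",pos+z*(.061-pos[2])/z[2])
for b in blobs(im,(100,140,40),(125,255,255),300): print(b,wonz(b[1],.061,pos,rot))
im=get_image("scene"); cv2.imwrite("pics/s7.png",cv2.resize(im[215:355,205:375,::-1],None,fx=4,fy=4,interpolation=cv2.INTER_CUBIC))
E
```

```text
[ 0.41971387 -0.123323    0.08062287] [[ 0.011  0.975  0.221]
 [ 1.    -0.011 -0.   ]
 [ 0.002  0.221 -0.975]]
axis hits key plane z.061 at [ 0.42416161 -0.12333176  0.061     ]
(array([ 248,  225,   65,   48, 2281], dtype=int32), array([280. , 242.9])) [ 0.416202   -0.12464694  0.061     ]
```

View pics/w7.png

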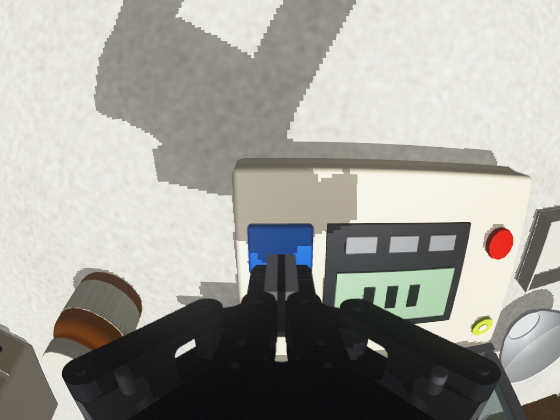

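View pics/s7.png

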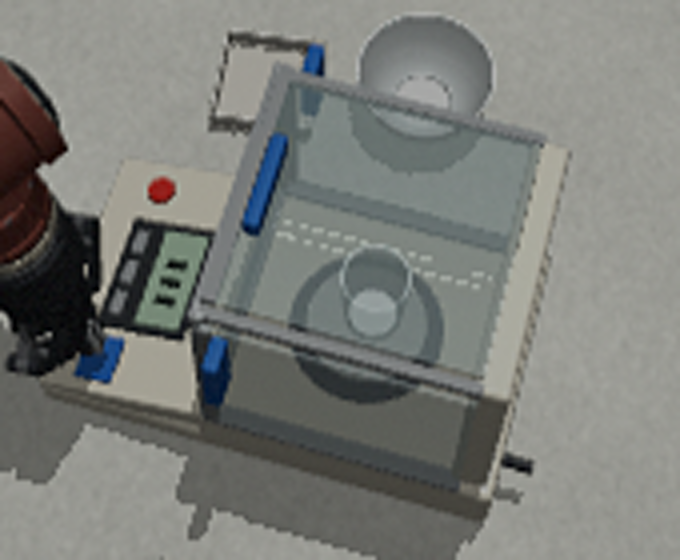

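The finger axis lands on the centre of the tare key. Pressing along it in small steps.

{"op": "jog_arm", "data": {"deltas": [[[0,0,0],[0,0,0.006],0],[[0,0,0],[0,0,0.012],0],[[0,0,0],[0,0,0.016],0],[[0,0,0],[0,0,0.018],0],[[0,0,0],[0,0,0.018],0]]}}

```text
t: 14.9
tool_pos: [0.4227, -0.1234, 0.0631]
tool_rot: [2.114, 2.089, 0.238]
contact_force: [-0.4, 0.3, -0.2]
opening: -0.0005
```

{"op": "jog_arm", "data": {"deltas": [[[0,0,0],[0,0,0.001],0],[[0,0,0],[0,0,0.002],0],[[0,0,0],[0,0,0.003],0],[[0,0,0],[0,0,0.004],0],[[0,0,0],[0,0,0.004],0]]}}

```text
t: 15.32
tool_pos: [0.4241, -0.1237, 0.06]
tool_rot: [2.113, 2.088, 0.238]
contact_force: [-1.7, -0.3, 1.4]
opening: 0.0003
```

{"op": "jog_arm", "data": {"deltas": [[[0,0,0],[0,0,0.001],0],[[0,0,0],[0,0,0.002],0],[[0,0,0],[0,0,0.003],0],[[0,0,0],[0,0,0.003],0]]}}

```text
t: 15.65
tool_pos: [0.4248, -0.1237, 0.0572]
tool_rot: [2.113, 2.088, 0.238]
contact_force: [-2.2, 0.2, 5.4]
opening: 0.0001
```

{"op": "jog_arm", "data": {"deltas": [[[0,0,0],[0,0,0.001],0],[[0,0,0],[0,0,0.001],0],[[0,0,0],[0,0,0.001],0]]}}

```text
t: 15.9
tool_pos: [0.4249, -0.1237, 0.057]
tool_rot: [2.113, 2.089, 0.237]
contact_force: [-8.3, 0.6, 11.0]
opening: -0.0001
```

{"op": "jog_arm", "data": {"deltas": [[[0,0,0],[0,0,0.001],0],[[0,0,0],[0,0,0.001],0],[[0,0,0],[0,0,0.001],0]]}}

```text
t: 16.15
tool_pos: [0.425, -0.1238, 0.0569]
tool_rot: [2.114, 2.09, 0.236]
contact_force: [-13.6, 3.7, 19.1]
opening: -0.0
```

{"op": "jog_arm", "data": {"deltas": [[[0,0,0],[0,0,-0.002],0],[[0,0,0],[0,0,-0.005],0],[[0,0,0],[0,0,-0.01],0],[[0,0,0],[0,0,-0.02],0],[[0,0,0],[0,0,-0.05],0],[[0,0,0],[0,0,-0.08],0],[[0,0,0],[0,0,-0.12],0],[[0,0,0],[0,-0.03,-0.16],0],[[0,0,0],[0,-0.06,-0.2],0],[[0,0,0],[0.03,-0.08,-0.23],0],[[0,0,0],[0.06,-0.08,-0.25],0],[[0,0,0],[0.1,-0.08,-0.25],0]]}}

```text
t: 17.15
tool_pos: [0.3166, -0.0401, 0.2854]
tool_rot: [2.129, 2.084, 0.226]
contact_force: [1.3, -0.4, 1.0]
opening: -0.0003
```

```bash
python3 - <<'E'
from h import *
s=ctrl.get_obs();pos,rot=s['tool_pos'],s['tool_rot']
print(s['t'],pos,s['contact_force'])
for n in("scene","top"):
    im=get_image(n); cv2.imwrite(f"pics/{n}8.png",im[:,:,::-1])
    for b in blobs(im,(100,140,60),(125,255,255)):
        if 220<b[1][0]<410 and 180<b[1][1]<315: print(n,b)
im=cv2.imread("pics/scene8.png")[215:355,205:375]
cv2.imwrite("pics/s8.png",cv2.resize(im,None,fx=4,fy=4,interpolation=cv2.INTER_CUBIC))
cv2.imwrite("pics/w8.png",get_image("wrist")[:,:,::-1])
E
```

```text
17.15 [ 0.31659618 -0.04009672  0.28535981] [ 1.26198099 -0.36422622  0.99809114]
scene (array([281, 226,   5,   7,  25], dtype=int32), array([283. , 229.4]))
scene (array([266, 248,  11,  26, 108], dtype=int32), array([270.8, 260.2]))
scene (array([224, 299,  12,  12,  97], dtype=int32), array([229.5, 304.2]))
scene (array([255, 299,   7,  10,  43], dtype=int32), array([258. , 303.6]))
top (array([353, 189,  27,   5, 113], dtype=int32), array([366.5, 190.6]))
top (array([404, 191,   9,   4,  35], dtype=int32), array([408.1, 192.5]))
top (array([316, 193,   9,   4,  31], dtype=int32), array([319.9, 194.3]))
top (array([374, 240,  11,  10, 110], dtype=int32), array([379. , 244.5]))
```

View pics/s8.png

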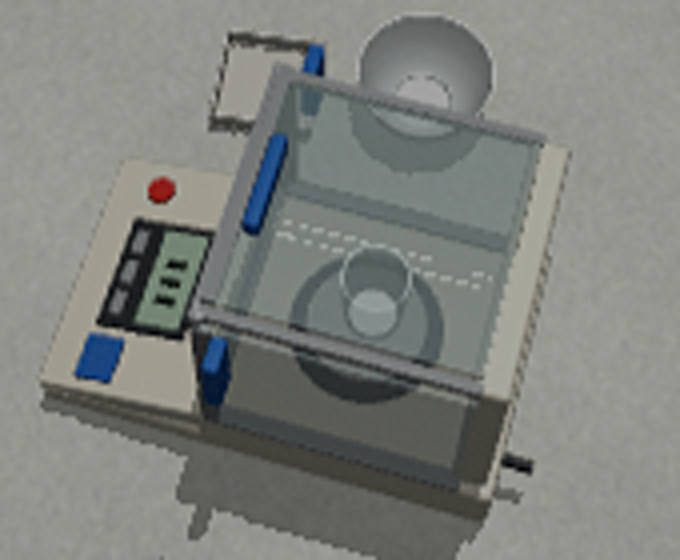

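View pics/w8.png

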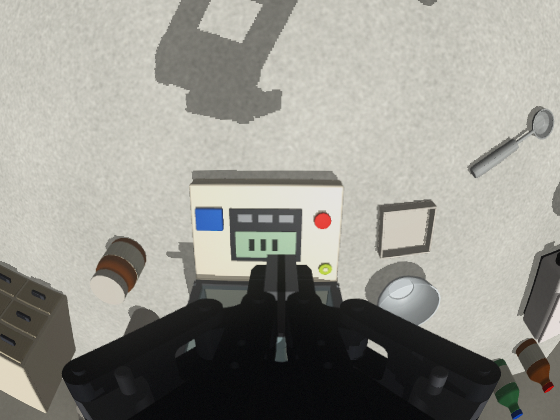

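The views show all the doors shut, the tare key back at its original pixel position, the beaker unmoved and the arm clear.

{"op": "jog_arm", "data": {"deltas": [[[0,0,0],[0,0,0],0],[[0,0,0],[0,0,0],0],[[0,0,0],[0,0,0],0]]}}

```text
t: 17.55
tool_pos: [0.3161, -0.0396, 0.2814]
tool_rot: [2.127, 2.094, 0.224]
contact_force: [-0.1, 0.5, 0.2]
opening: 0.0002
```

```bash
python3 -c "
from station import job
print(job.finish_job())"
```

```text
the job is handed in; nothing more can be done
None
```

I pushed all three doors shut (left, then top, then right), then pressed the blue tare key all the way down and released it. The job was handed in at about 17.6 s.

- **Doors:** each one stopped against its end stop. The force rose to 15–20 N with no further movement. Before the tare press, all three cameras put the handles within about 3 mm of their shut positions.
- **Tare key:** it bottomed after about 4 mm of travel, with up to about 23 N on the fingertips. That is well above the 4.2 N needed to hold it down. Afterwards its outline in the scene and top views was back at its starting pixels.
- **Everything else:** in the last images the beaker, tub, dish and jar looked unmoved. I never came near the red power key. The arm was clear and the contact force was back to noise, about 0.5 N.

**One slip:** on the way to the tare key I repeated the 13° tilt. I corrected it in the air before touching anything. No check failed, and the camera measurements agreed to within a few millimetres.

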